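# Pull the snug stopper off the bead jar and lay it in the tray

### The job

Open the bead jar that has the flat wooden stopper: take the forked puller by its sloping grip, slide the fork under the stopper's rim and pull straight up until the stopper pops out, keeping the hand off the stopper. Carry the stopper over on the fork and set it down gently, standing upright on its plug, in the shallow tray, then put the puller back down on the counter, on its fork, clear of the tray. Leave the domed-lid jar, the wooden ring cone and the bead box undisturbed.

Things in the scene. Friction and masses are not known exactly. Their poses are not given: they have to be found in the camera images.
- puller: Loose steel fork with a sloping wooden grip, 0.35 kg, standing flat on its fork. Origin: underside of the fork, midway between the tines, the point to bring under the stopper's centre; x along the tines to their tips, z up. Fork 6 mm thick; tines 12 mm wide, 64 mm gap between (y +-32 to +-44 mm), tips at x = 45 mm with a 5 mm upturned lip, joined by a web at x -60 to -40 mm
- puller_bar (a point): Middle of the puller's upper steel bar (40 mm wide, z 58 to 66 mm, x -60 to 28 mm in the puller's frame), which runs over the fork; it stands on a 60 mm wide riser plate at x = -57 mm. Between fork and bar 52 mm are open. This point: (-16, 0, 62) mm in the puller's frame, axes as the puller's
- puller_grip (a point): Where to pinch the puller's wooden grip: (-16, 0, 124) mm in its frame. The grip is a board 90 mm wide (y), 22 mm thick, rising from (20, 0, 62) mm along (-0.5, 0, 0.866) for 105 mm, so it leans 30 degrees. Pinch it across the thickness: the hand points along (0.5, 0, -0.866) and closes along (0.866, 0, 0.5) in the puller's frame
- jar: Clear jar of beads with the flat stopper, fixed to the counter. Origin: centre of its underside, z up. Foot 116 mm diameter, 6 mm high; body 100 mm diameter up to the shoulder at z = 50 mm; neck 52 mm diameter from there to the mouth at z = 90 mm. Three spring balls in the neck grip the plug (they stand out up to 3 mm)
- jar_mouth (a point): Centre of the jar's mouth, 90 mm above the counter
- stopper: Loose wooden stopper, about 80 g, snug in the jar. Origin: centre of the plug's foot, z up. Plug 40 mm diameter, z 0 to 36 mm; on it a flat round rim 96 mm diameter, z 36 to 46 mm, no knob. At the start its origin is 54 mm up: the rim rests on the mouth, with a 40 mm high gap under it around the neck, open on all sides
- stopper_top (a point): Centre of the stopper's flat top, 46 mm above its origin. Pulled straight up the stopper resists with 5 to 10 N over the first 10 mm or so, then is free; the plug leaves the mouth after 36 mm. It then rides on the fork by its rim, the plug hanging between the tines
- tray: Shallow fixed tray, 150 x 150 mm outside, floor 4 mm thick, walls 4 mm thick with their top 8 mm above the counter. Origin: centre of its underside. With the stopper standing in it the rim's underside is 40 mm above the counter, so the fork can be lowered clear of it and drawn back over the wall
- domed_jar: Bystander: fixed clear jar, 100 mm diameter (foot 116 mm), with a domed wooden lid with a small knob, 125 mm high in all. Origin: centre of its underside
- ring_cone: Bystander: loose wooden ring cone, foot 64 mm diameter, 120 mm high. Origin: centre of its underside
- bead_box: Bystander: loose closed clear box of beads, 80 x 120 x 35 mm (x, y, z). Origin: centre of its underside
Not all that is in view belongs to the job. Leave any orange or pink look-alike of the puller alone.

How it is judged:
By the outcome, as a careful person would: the job done as asked, in the order asked, and still so for the second after the job is handed in, with the robot touching nothing.
It also fails if it takes over 70 s, if anything falls off the work surface, if the arm or the gripper's body presses on something with over 40 N, if the wrist force passes 120 N, or if a joint passes its speed limit or range.

### The arm

A 6-joint arm with a two-finger parallel gripper is mounted at the origin on the work surface. World frame = base frame: x ahead of the robot, y to its left, z up, the work surface at z = 0. Lengths are in m, angles in degrees, forces in N, time in s.
With the tool pointing down it reaches from about 0.3 to 0.875 m from the base axis. Payload 4.2 kg.
Tool frame: the origin (TCP) lies between the finger pads; the fingertips stand 14 mm ahead of it and the grasp point (between the pads) lies 5 mm behind it; z points along the fingers, x is the direction in which the jaws open and shut, and the axes are right-handed (so a half turn about z gives the same grasp; the last joint's range is limited). The gripper opens to 85 mm and grips with 20 to 120 N. Pads are 22 mm wide; open, the fingers measure 114 mm over their backs; the gripper's body (76 mm by 85 mm) begins 54 mm behind the grasp point. The pads swing forward as they close: fully open they stand 13 mm farther back than shut.
Start: joints at [-1.146, 18.312, 89.639, -0, 72.044, -1.146], TCP at [0.575, 0, 0.245] pointing down, gripper open.
Joint ranges: [-177.97, 177.97], [-48.28, 115.42], [12.27, 149.76], [-77.06, 257.06], [2.81, 150.46], [-146.56, 146.56]. Speed limits (degrees/s): [147.25, 147.25, 180, 180, 180, 180].

### API

Orientations are given as a 3x3 rotation matrix whose columns are the frame's x, y, z axes.
In Python, from bench import bot, cams, spotter gives the robot as it stands.
- The arm moves only by the tool move_arm, never from a script. Its argument "motion" is a list of rows, each a list of 3 entries, a list of its own where there are three numbers: the shift along the tool's x, y, z in cm, then the turn, a rotation vector about the tool's x, y, z in rad, then the closure, from 0 (fully open) to 1 (shut). A call has 1 to 5 rows; each row shifts and turns the pose as measured when the row begins, along the tool's axes as they then stand; what a row does not reach is not made up. A row lasts 1/8 s, in which the tool goes at most 62.5 mm and 10.7 degrees, less where a joint would pass 70% of its speed; a pose out of reach is approached as far as the arm can. A call is refused whole if a number of a shift passes 6.25 or a number of a turn 0.188, either way. A call with a gripper value outside its range is refused whole. The fingers move at their own pace and stop on an object; "force" is the grip in N (left out, the last holds). Time passes only in rows, so rows that do not move let the fingers close. It gives the time, the measured TCP pose, the force and the opening at its end, in the units of the state.
- bot.sense(): the state, without advancing time (a new reading comes with each control period).
- cams.snapshot(name): name is "scene" or "side" or "wrist"; returns a dict with "frame" (480x640x3 uint8, blue, green, red), "range_z" (480x640 float32, m along the optical axis (not along the pixel's ray), 0 where there is no reading), "fx", "fy", "cx", "cy" (pixels), "position" and "orientation" of the camera in the world. Camera axes: x right, y down, z forward; pixel columns grow to the right and rows downward; lengths in m; the calibration is good to about 2 mm. The wrist camera is an equidistant fisheye: a pixel r from the principal point sees the ray r / f radians off the axis. A picture is of the moment at which its call begins.
- bot.job_done(): hands the job in, once; it reports no verdict.
Trained networks look in a picture, given as the dict that the camera call returned (one of the last four; its "shot" number tells which), for a name from the list of things; names that differ only in an ending like _2 or _b are one class to them, and where a whole thing is asked for, a point or a joint stands for the part that bears it (a point fixed in the world has none). Each returns a list of dicts, best first, with "conf" (0 to 1); they miss things now and then, are a little off and sometimes report something else, mostly with a low value. They report only what shows in the picture. A call takes as long as a camera call. They do not tell look-alikes from the thing itself.
- spotter.silhouettes(picture, target): "region" (480x640 bool, what is visible of it) and "pixel" ([column, row] in pixels, amid what is visible of it).
The state is a dict: "clock": time; "q": joint angles; "dq": joint speeds; "joint_torque": joint torques, N m; "tcp_pos": TCP position; "tcp_rot": TCP orientation; "ft_force": force on the tool from outside, world axes, zero at the start; "moment": the same for the moment, N m; "gripper_width": finger opening in m.
Only numpy, scipy, OpenCV 4.12 (cv2) and the standard library are available. Lean on these libraries where they do the work, as an engineer would, in place of code of your own. Each camera call takes 0.05 s, during which the arm holds its last target.

## Working session

There is one attempt and no reset: what is moved stays moved. The work goes in short steps, Python scripts to look and compute and a tool call to move; the robot and the scene stay as the last step left them, time stands still between calls to the robot, and variables do not carry over. Pictures are saved under pics/ and viewed, and the job is handed in when it is done.

Besides the shell and the picture viewer there is one more tool, called after "Emit:" by a JSON object that holds its "api" and its "payload", one argument or row to a line. move_arm: Moves the arm, as the interface text tells. Its arguments: {"type":"object","properties":{"motion":{"type":"array"},"force":{"type":"number"}},"required":["motion"]}

```bash
mkdir -p pics; ls
python3 - <<'E'
from bench import bot,cams,spotter
import cv2,numpy as np
for n in ("scene","side"):
    p=cams.snapshot(n); cv2.imwrite(f"pics/{n}0.png",p["frame"])
    print(n,p["fx"],p["cx"],p["cy"],p["position"],np.round(p["orientation"],3).tolist())
    np.savez(f"{n}0.npz",**{k:v for k,v in p.items() if k!='x'})
    for t in ("puller","puller_grip","jar","stopper","tray","domed_jar","ring_cone","bead_box"):
        try:
            print(t,[(round(d["conf"],2),np.round(d["pixel"]).tolist(),int(d["region"].sum())) for d in spotter.silhouettes(p,t)])
        except Exception as e: print(t,e)
s=bot.sense();print(s)
E
```

```text
pics
scene 534.7191311255626 324.0012492039947 243.89099254004176 [1.16076314 0.19821842 1.02281154] [[-0.371, 0.75, -0.548], [0.929, 0.297, -0.223], [-0.004, -0.591, -0.807]]
puller [(0.75, [247.0, 211.0], 2048), (0.62, [261.0, 146.0], 1876), (0.61, [184.0, 204.0], 1632)]
puller_grip [(0.8, [180.0, 203.0], 1620), (0.77, [248.0, 214.0], 2247), (0.56, [262.0, 150.0], 1944)]
jar [(0.59, [306.0, 302.0], 1390), (0.42, [453.0, 391.0], 2817)]
stopper [(0.75, [306.0, 274.0], 1522)]
tray []
domed_jar [(0.94, [384.0, 324.0], 2935)]
ring_cone [(0.79, [186.0, 317.0], 796)]
bead_box [(0.85, [454.0, 393.0], 2972)]
side 484.16222028978035 320.7678814737726 234.69498534434376 [ 0.28826561 -0.68010561  0.93854778] [[0.935, -0.262, 0.238], [-0.353, -0.722, 0.595], [0.016, -0.641, -0.767]]
puller [(0.85, [243.0, 399.0], 3394), (0.75, [390.0, 398.0], 3162), (0.61, [336.0, 337.0], 1973)]
puller_grip [(0.84, [336.0, 334.0], 2132), (0.82, [244.0, 397.0], 3332), (0.63, [386.0, 401.0], 3380)]
jar [(0.65, [352.0, 264.0], 1253)]
stopper [(0.62, [355.0, 243.0], 1183)]
tray [(0.91, [261.0, 180.0], 2237)]
domed_
[... 214 characters left out ...]
   7.20454530e+01, -1.14490333e+00]), 'dq': array([-0.04719503,  0.02055316, -0.05291602,  0.01988819, -0.00292868,
        0.00892308]), 'joint_torque': array([-9.71482114e-04, -4.15405512e+01, -2.34423780e+01, -1.53006963e-04,
        2.56773874e-04,  1.49818078e-06]), 'tcp_pos': array([5.75014095e-01, 3.39561672e-05, 2.45342516e-01]), 'tcp_rot': array([[ 9.99999997e-01,  2.56697843e-05,  7.73989589e-05],
       [ 2.56685546e-05, -1.00000000e+00,  1.58888007e-05],
       [ 7.73993667e-05, -1.58868140e-05, -9.99999997e-01]]), 'ft_force': array([-0.28836108,  0.01081786, -0.00232962]), 'moment': array([-1.86407404e-02,  4.17400595e-05, -2.07327740e-02]), 'gripper_width': 0.08550360359506737}
```

View pics/scene0.png

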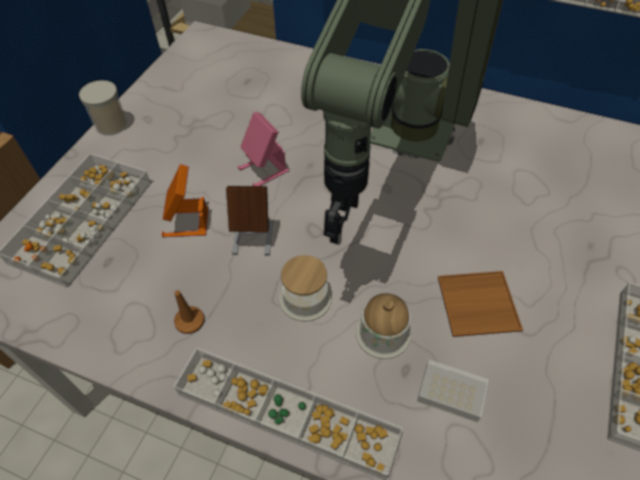

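View pics/side0.png

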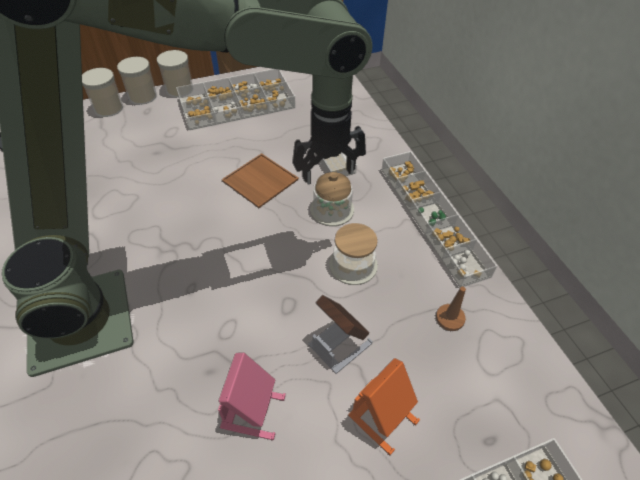

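Candidates for the puller in the scene image: brown grip with steel fork at (247,211), orange at (184,204), pink at (261,146). By the description (steel and wood), it is the one at (247,211). The tray is the brown square at (478,302).

```bash
cat > h.py <<'E'
import numpy as np,cv2
def load(n): return dict(np.load(n,allow_pickle=True))
def cloud(p):
    Z=p["range_z"]; v,u=np.mgrid[0:480,0:640]
    X=np.stack([(u-p["cx"])/p["fx"]*Z,(v-p["cy"])/p["fy"]*Z,Z],-1)
    W=X@p["orientation"].T+p["position"]; W[Z==0]=np.nan
    return W
E
python3 - <<'E'
from h import *
a=load("scene0.npz");b=load("side0.npz")
A=cloud(a);B=cloud(b)
for n,P,l in (("scene",A,[(248,211),(306,274),(478,302),(384,300),(186,317),(454,393),(250,245)]),("side",B,[(344,318),(355,240),(261,180),(333,188),(453,317),(337,163),(340,350)])):
    for u,v in l: print(n,(u,v),np.round(P[v,u],3))
im=np.hstack([cv2.resize(a["frame"][150:270,180:310],None,fx=3,fy=3,interpolation=cv2.INTER_CUBIC),cv2.resize(b["frame"][270:390,280:410],None,fx=3,fy=3,interpolation=cv2.INTER_CUBIC)])
cv2.imwrite("pics/crop0.png",im)
E
```

```text
scene (248, 211) [ 0.52  -0.243  0.111]
scene (306, 274) [ 0.619 -0.062  0.1  ]
scene (478, 302) [0.491 0.288 0.003]
scene (384, 300) [0.626 0.107 0.112]
scene (186, 317) [ 0.774 -0.269  0.041]
scene (454, 393) [0.725 0.286 0.035]
scene (250, 245) [ 0.535 -0.245  0.001]
side (344, 318) [ 0.5   -0.276  0.159]
side (355, 240) [ 0.614 -0.072  0.103]
side (261, 180) [0.492 0.285 0.005]
side (333, 188) [0.626 0.091 0.109]
side (453, 317) [ 0.756 -0.288  0.03 ]
side (337, 163) [0.702 0.247 0.036]
side (340, 350) [ 0.506 -0.261 -0.002]
```

View pics/crop0.png

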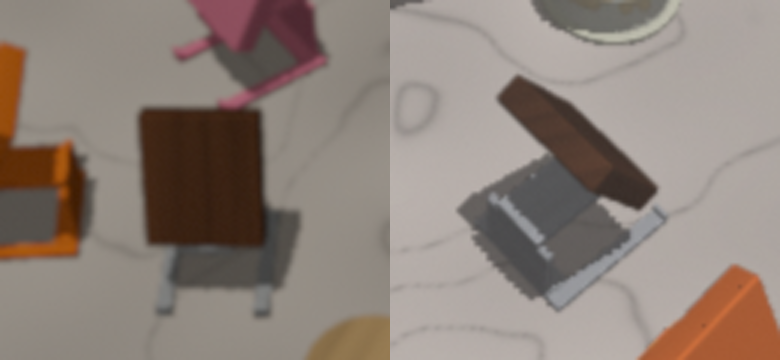

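```bash
cat > fit.py <<'E'
from h import *
from scipy.optimize import least_squares
def box(P,lo,hi,R=None,o=None):
    c=(np.array(lo)+hi)/2;h=(np.array(hi)-lo)/2
    Q=P-c; q=np.abs(Q)-h
    return np.linalg.norm(np.maximum(q,0),axis=1)+np.minimum(q.max(1),0)
def sdf(P):
    d=[box(P,[-.06,.032,0],[.045,.044,.006]),box(P,[-.06,-.044,0],[.045,-.032,.006]),box(P,[-.06,-.044,0],[-.04,.044,.006]),
       box(P,[-.06,-.02,.058],[.028,.02,.066]),box(P,[-.060,-.03,0],[-.054,.03,.066])]
    zz=np.array([-.5,0,.866]);xx=np.array([.866,0,.5])
    Q=P-np.array([.02,0,.062]); G=np.stack([Q@xx,Q[:,1],Q@zz],1)
    d.append(box(G,[-.011,-.045,0],[.011,.045,.105]))
    return np.min(d,0)
def pts(p,ctr,r,zmin,zmax=.3):
    W=cloud(p); m=(np.hypot(W[...,0]-ctr[0],W[...,1]-ctr[1])<r)&(W[...,2]>zmin)&(W[...,2]<zmax)
    return W[m],p["frame"][m]
def fitpuller(Ps,x0):
    P=np.vstack(Ps)
    def f(x):
        c,s=np.cos(x[2]),np.sin(x[2]);R=np.array([[c,-s,0],[s,c,0],[0,0,1]])
        return sdf((P-[x[0],x[1],x[3]])@R)
    r=least_squares(f,x0,loss="soft_l1",f_scale=.003)
    return r.x,np.median(np.abs(f(r.x)))
E
python3 - <<'E'
from fit import *
a=load("scene0.npz");b=load("side0.npz")
L=[]
for p in (a,b):
    P,C=pts(p,(.52,-.25),.11,.01)
    C=C.astype(int); sat=C.max(1)-C.min(1)
    k=~((C[:,2]>110)&(sat>60)); P=P[k]; print(len(P)); L.append(P)
for S in ([L[0]],[L[1]],L):
    best=min((fitpuller(S,[.52,-.25,y,0]) for y in np.radians([-60,-20,0,20,60,120,180])),key=lambda t:t[1])
    print(np.round(best[0],4),np.degrees(best[0][2]),best[1])
def circ(P,r=None):
    f=lambda x:np.hypot(P[:,0]-x[0],P[:,1]-x[1])-x[2]
    return least_squares(f,[*P[:,:2].mean(0),.05],loss="soft_l1",f_scale=.002).x
for n,p in (("scene",a),("side",b)):
    P,_=pts(p,(.617,-.067),.07,.095,.11)
    hull=cv2.convexHull((P[:,:2]*1e4).astype(np.float32))[:,0]/1e4
    print(n,"stopper",len(P),P[:,2].mean(),circ(hull),P.mean(0))
    P,_=pts(p,(.617,.1),.07,.05,.2); hull=cv2.convexHull((P[:,:2]*1e4).astype(np.float32))[:,0]/1e4
    print("dome",circ(hull),P[:,2].max())
    W=cloud(p)
    hsv=cv2.cvtColor(p["frame"],cv2.COLOR_BGR2HSV)
    m=(np.abs(W[...,0]-.49)<.13)&(np.abs(W[...,1]-.287)<.13)&(hsv[...,1]>90)&(W[...,2]<.03)
    T=W[m]; print("tray",cv2.minAreaRect((T[:,:2]*1000).astype(np.float32)),len(T),np.median(T[:,2]))
    P,_=pts(p,(.765,-.28),.07,.01,.2);print("cone",P.mean(0),P.max(0),P.min(0))
    P,_=pts(p,(.71,.27),.09,.03,.2);
    if len(P)>5: print("box",cv2.minAreaRect((P[:,:2]*1000).astype(np.float32)))
E
```

```text
2022
1740
[ 0.5177 -0.2463  0.3554  0.0023] 20.364375428283317 0.0013104315537338027
[ 0.5168 -0.246   0.3577  0.0014] 20.496728472235432 0.0005695893468243216
[ 0.5175 -0.2459  0.3566  0.0018] 20.430036841128473 0.0009783210980985222
scene stopper 1472 0.10118681229400187 [ 0.61967125 -0.06637434  0.04794287] [ 0.62187084 -0.06570825  0.10118681]
dome [0.6398501  0.11572836 0.04664847] 0.13012544922520608
tray ((493.0278015136719, 289.02923583984375), (150.96437072753906, 149.9694061279297), 26.790197372436523) 4130 0.005416521308395095
cone [ 0.76765672 -0.26977653  0.0385742 ] [ 0.79465758 -0.24274798  0.12626214] [ 0.7317339  -0.30666806  0.01001784]
box ((713.1658325195312, 283.55145263671875), (81.92356872558594, 120.86933135986328), 0.8735319375991821)
side stopper 1157 0.10127991990905887 [ 0.61694135 -0.06826938  0.04774512] [ 0.61578195 -0.07029652  0.10127992]
dome [0.63388154 0.11363512 0.04848705] 0.1307668758827759
tray ((490.3003845214844, 288.45654296875), (154.38824462890625, 153.3629608154297), 26.711515426635742) 2066 0.005935594823437251
cone [ 0.75560292 -0.28070553  0.03953263] [ 0.79278604 -0.24482583  0.12355282] [ 0.72927528 -0.30856034  0.01000269]
box ((709.7950439453125, 252.7133026123047), (79.26319885253906, 67.04400634765625), 0.5447599291801453)
```

```bash
cat >> fit.py <<'E'
def Rz(d):
    t=np.radians(d);c,s=np.cos(t),np.sin(t);return np.array([[c,-s,0],[s,c,0],[0,0,1]])
TR=np.array([[.8660254,0,.5],[0,-1,0],[.5,0,-.8660254]])
def tcp_for(o,yaw,back=0):
    R=Rz(yaw); T=R@TR
    return np.array(o)+R@np.array([-.016,0,.124])+T[:,2]*(.005-back),T
def puller_from(p,T,g=None):  # assumes nominal grasp
    R=T@TR.T; return p-T[:,2]*.005-R@np.array([-.016,0,.124]),np.degrees(np.arctan2(R[1,0],R[0,0])),R
def delta(p,T,p1,T1):
    from scipy.spatial.transform import Rotation as Ro
    return np.round((p1-p)@T*100,2),np.round(Ro.from_matrix(T.T@T1).as_rotvec(),3)
E
python3 - <<'E'
from fit import *
from bench import bot
s=bot.sense()
o=np.array([.517,-.246,0])
for back in (.12,0):
    p1,T1=tcp_for(o,20.4,back);print(p1,np.round(T1,3).tolist(),delta(s["tcp_pos"],s["tcp_rot"],p1,T1))
# obstacles in pregrasp-tool frame
C=[]
for n in("scene0.npz","side0.npz"):
    p=load(n);W=cloud(p);m=(W[...,2]>.02)&(W[...,2]<.22)&(np.hypot(W[...,0]-.5,W[...,1]+.25)<.35);C.append(np.c_[W[m],p["frame"][m]])
C=np.vstack(C);P=C[:,:3];B=C[:,3:]
pink=(B[:,2]>130)&(B[:,0]>70)&(B[:,2]-B[:,1]>60);org=(B[:,2]>130)&(B[:,0]<60)
for nm,m in(("pink",pink),("orange",org)):
    Q=P[m];print(nm,len(Q),Q.min(0),Q.max(0),Q.mean(0))
    g=(Q-p1)@T1; 
    # body: |x|<.05,|y|<.06 , z<.02
    k=(np.abs(g[:,0])<.075)&(np.abs(g[:,1])<.065);print("in hand col",k.sum(), g.min(0),g.max(0))
E
```

```text
[ 0.44810977 -0.27162005  0.22359292] [[0.812, 0.349, 0.469], [0.302, -0.937, 0.174], [0.5, 0.0, -0.866]] (array([-12.69,  27.17,   2.17]), array([ 0.093,  0.518, -0.348]))
[ 0.50434669 -0.25070572  0.11966987] [[0.812, 0.349, 0.469], [0.302, -0.937, 0.174], [0.5, 0.0, -0.866]] (array([-7.07, 25.07, 12.57]), array([ 0.093,  0.518, -0.348]))
pink 3066 [ 0.24187155 -0.44687373  0.05861854] [ 0.58032871 -0.27389408  0.16264881] [ 0.30407292 -0.32688171  0.12255222]
in hand col 0 [-0.26382979 -0.05061303 -0.16691818] [0.02273941 0.2034144  0.04010782]
orange 2592 [ 0.47566313 -0.47124355  0.0201774 ] [ 0.84401786 -0.18132683  0.16338354] [ 0.52818311 -0.42141084  0.12433557]
in hand col 0 [-0.09131821  0.05207872 -0.07481596] [0.2484557  0.20682979 0.25451199]
```

Emit:
{"api": "move_arm", "payload": {
  "motion": [
    [[-2.5, 5.4, 0], [0, 0, 0], 0],
    [[-2.5, 5.4, 0], [0, 0, 0], 0],
    [[-2.5, 5.4, 0], [0, 0, 0], 0],
    [[-2.5, 5.4, 0], [0, 0, 0], 0],
    [[-2.5, 5.4, 0], [0, 0, 0], 0]
  ]
}}

```text
clock: 1.52
tcp_pos: [0.45, -0.2744, 0.2453]
tcp_rot: [[1.0, 0.009, 0.004], [0.009, -1.0, -0.001], [0.004, 0.001, -1.0]]
ft_force: [0.9, -0.5, 0.9]
gripper_width: 0.0855
```

Emit:
{"api": "move_arm", "payload": {
  "motion": [
    [[0, 0, 0], [0.023, 0.13, -0.087], 0],
    [[0, 0, 0], [0.023, 0.13, -0.087], 0],
    [[0, 0, 0], [0.023, 0.13, -0.087], 0],
    [[0, 0, 0], [0.023, 0.13, -0.087], 0],
    [[0, 0, 0], [0, 0, 0], 0]
  ]
}}

```text
clock: 2.15
tcp_pos: [0.4481, -0.279, 0.2458]
tcp_rot: [[0.802, 0.355, 0.48], [0.309, -0.935, 0.175], [0.511, 0.009, -0.86]]
ft_force: [0.6, -0.0, 0.4]
gripper_width: 0.0854
```

```bash
cat > st.py <<'E'
from fit import *
from bench import bot
import sys
s=bot.sense();x,y,z,yaw,back=map(float,sys.argv[1:6])
p,T=s["tcp_pos"],s["tcp_rot"]
o,yw,R=puller_from(p,T)
print("t",s["clock"],"tcp",np.round(p,4),"puller(nom)",np.round(o,4),round(yw,2),"tilt",np.round(np.degrees(np.arccos(R[2,2])),2),"F",np.round(s["ft_force"],1),"w",round(s["gripper_width"],4),"q",np.round(s["q"],1))
p1,T1=tcp_for([x,y,z],yaw,back)
d,r=delta(p,T,p1,T1); print("delta cm",d,"rot",r)
E
python3 st.py .517 -.246 0 20.4 .12;python3 st.py .517 -.246 0 20.4 0
```

```text
t 2.15 tcp [ 0.4481 -0.279   0.2458] puller(nom) [ 0.4626 -0.2746  0.1263] 20.81 tilt 0.88 F [ 0.6 -0.   0.4] w 0.0854 q [-49.2   8.9 109.   35.3  55.7 -88.8]
delta cm [-0.91 -0.71  2.04] rot [ 0.004 -0.013  0.01 ]
t 2.15 tcp [ 0.4481 -0.279   0.2458] puller(nom) [ 0.4626 -0.2746  0.1263] 20.81 tilt 0.88 F [ 0.6 -0.   0.4] w 0.0854 q [-49.2   8.9 109.   35.3  55.7 -88.8]
delta cm [-1.06 -0.75 14.04] rot [ 0.004 -0.013  0.01 ]
```

Emit:
{"api": "move_arm", "payload": {
  "motion": [
    [[-1, -0.7, 2], [0.004, -0.013, 0.01], 0],
    [[0, 0, 3], [0, 0, 0], 0],
    [[0, 0, 0], [0, 0, 0], 0]
  ]
}}

```text
clock: 2.52
tcp_pos: [0.4631, -0.2674, 0.1983]
tcp_rot: [[0.815, 0.345, 0.466], [0.3, -0.939, 0.17], [0.496, 0.001, -0.868]]
ft_force: [-1.1, 0.3, -0.7]
gripper_width: 0.0854
```

```bash
python3 st.py .517 -.246 0 20.4 0
python3 - <<'E'
from bench import cams
import cv2
p=cams.snapshot("wrist");cv2.imwrite("pics/w1.png",p["frame"])
p=cams.snapshot("side");cv2.imwrite("pics/s1.png",cv2.resize(p["frame"][200:440,200:520],None,fx=2,fy=2))
E
```

```text
t 2.525 tcp [ 0.4631 -0.2674  0.1983] puller(nom) [ 0.4754 -0.263   0.0786] 20.17 tilt 0.25 F [-1.1  0.3 -0.7] w 0.0854 q [-46.3  12.  112.5  37.   49.  -89.6]
delta cm [-0.05 -0.15  9.04] rot [ 0.003  0.004 -0.003]
```

View pics/w1.png

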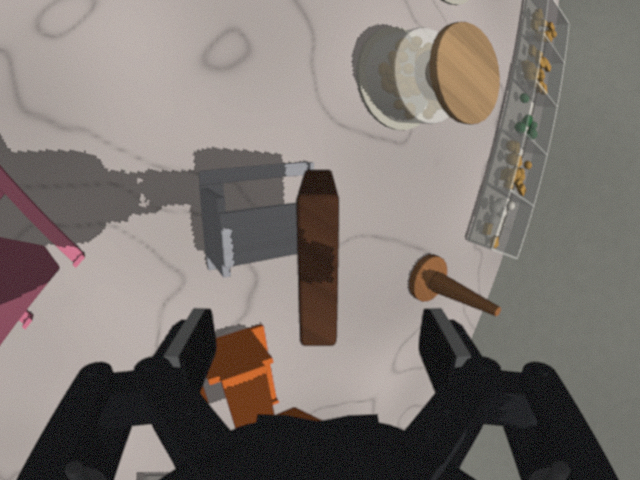

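View pics/s1.png

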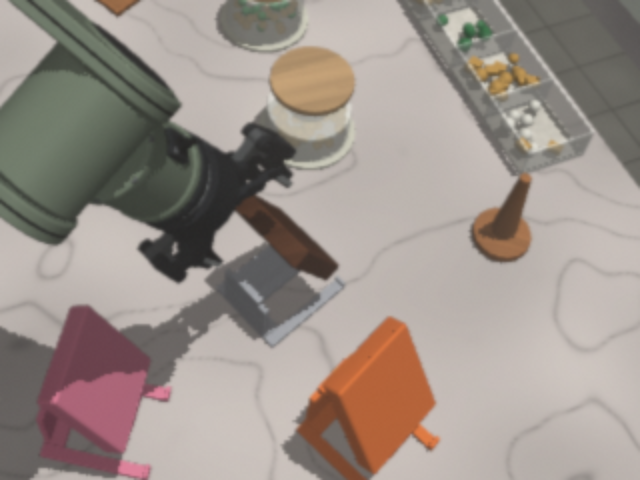

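The board at (318,258) is centred between the jaws at about x = 200 and 435 in the wrist view. The neighbouring orange and pink pullers are clear. I'm advancing.

Emit:
{"api": "move_arm", "payload": {
  "motion": [
    [[0, -0.1, 3], [0.003, 0.004, -0.003], 0],
    [[0, 0, 3], [0, 0, 0], 0],
    [[0, 0, 2], [0, 0, 0], 0],
    [[0, 0, 1], [0, 0, 0], 0],
    [[0, 0, 0], [0, 0, 0], 0]
  ]
}}

```text
clock: 3.25
tcp_pos: [0.5104, -0.2557, 0.1283]
tcp_rot: [[0.806, 0.346, 0.48], [0.307, -0.938, 0.162], [0.506, 0.016, -0.862]]
ft_force: [-0.3, -0.2, 0.6]
gripper_width: 0.0856
```

```bash
python3 st.py .517 -.246 0 20.4 0
```

```text
t 3.25 tcp [ 0.5104 -0.2557  0.1283] puller(nom) [ 0.5246 -0.2526  0.0088] 20.28 tilt 1.03 F [-0.3 -0.2  0.6] w 0.0856 q [-41.3  19.1 115.1  44.8  38.5 -95.9]
delta cm [-0.78 -0.7   0.53] rot [ 0.015 -0.008  0.006]
```

Emit:
{"api": "move_arm", "payload": {
  "motion": [
    [[-0.8, -0.7, 0.5], [0.015, -0.008, 0.006], 0],
    [[0, 0, 0], [0, 0, 0], 0]
  ]
}}

```text
clock: 3.5
tcp_pos: [0.5036, -0.2512, 0.1209]
tcp_rot: [[0.811, 0.348, 0.469], [0.302, -0.937, 0.173], [0.5, 0.001, -0.866]]
ft_force: [0.0, -0.1, -0.3]
gripper_width: 0.0854
```

```bash
python3 st.py .517 -.246 0 20.4 0
```

```text
t 3.5 tcp [ 0.5036 -0.2512  0.1209] puller(nom) [ 0.5164 -0.2466  0.0013] 20.39 tilt 0.09 F [ 0.  -0.1 -0.3] w 0.0854 q [-41.5  19.4 115.9  45.   38.5 -96.4]
delta cm [ 0.01 -0.02  0.15] rot [ 0.001 -0.     0.001]
```

Emit:
{"api": "move_arm", "payload": {
  "motion": [
    [[0, 0, 0.1], [0, 0, 0], 0.5],
    [[0, 0, 0], [0, 0, 0], 0.7],
    [[0, 0, 0], [0, 0, 0], 1],
    [[0, 0, 0], [0, 0, 0], 1],
    [[0, 0, 0], [0, 0, 0], 1]
  ],
  "force": 90
}}

```text
clock: 4.12
tcp_pos: [0.5046, -0.2517, 0.1214]
tcp_rot: [[0.811, 0.347, 0.471], [0.302, -0.938, 0.172], [0.502, 0.003, -0.865]]
ft_force: [1.1, 0.2, -0.9]
gripper_width: 0.0212
```

Emit:
{"api": "move_arm", "payload": {
  "motion": [
    [[0, 0, 0], [0, 0, 0], 1],
    [[0, 0, 0], [0, 0, 0], 1],
    [[0, 0, 0], [0, 0, 0], 1]
  ]
}}

```text
clock: 4.5
tcp_pos: [0.5046, -0.2517, 0.1214]
tcp_rot: [[0.811, 0.347, 0.471], [0.302, -0.938, 0.172], [0.502, 0.003, -0.865]]
ft_force: [0.2, 0.5, 0.8]
gripper_width: 0.0211
```

```bash
python3 st.py .517 -.246 0.09 20.4 0
```

```text
t 4.5 tcp [ 0.5046 -0.2517  0.1214] puller(nom) [ 0.5176 -0.2473  0.0017] 20.32 tilt 0.22 F [0.2 0.5 0.8] w 0.0211 q [-41.5  19.4 115.9  45.1  38.4 -96.4]
delta cm [ 4.44 -0.08 -7.64] rot [ 0.004 -0.002  0.   ]
```

Emit:
{"api": "move_arm", "payload": {
  "motion": [
    [[0.5, 0, -0.9], [0, 0, 0], 1],
    [[1.0, 0, -1.7], [0, 0, 0], 1],
    [[1.5, 0, -2.6], [0, 0, 0], 1],
    [[1.5, 0, -2.6], [0, 0, 0], 1],
    [[0, 0, 0], [0, 0, 0], 1]
  ]
}}

```text
clock: 5.12
tcp_pos: [0.5015, -0.2503, 0.2117]
tcp_rot: [[0.815, 0.349, 0.463], [0.302, -0.937, 0.174], [0.495, -0.002, -0.869]]
ft_force: [-0.0, -0.1, -3.0]
gripper_width: 0.0207
```

```bash
cat > look.py <<'E'
# fit puller, stopper from cameras now
from fit import *
from bench import bot,cams
import sys
s=bot.sense();o,yw,R=puller_from(s["tcp_pos"],s["tcp_rot"])
tag=sys.argv[1]; ims=[]; L=[]
for n in("scene","side"):
    p=cams.snapshot(n);np.savez(f"{n}_{tag}.npz",**p);ims.append(p["frame"][100:400,150:470] if n=="scene" else p["frame"][100:400,150:550])
    W=cloud(p);m=(np.hypot(W[...,0]-o[0],W[...,1]-o[1])<.12)&(W[...,2]>o[2]-.03)
    P=W[m];Q=(P-o)@R;d=sdf(Q);k=d<.012;L.append(P[k]);print(n,k.sum())
cv2.imwrite(f"pics/{tag}.png",cv2.resize(np.hstack(ims),(800,333)) )
from scipy.spatial.transform import Rotation as Ro
for S in ([L[0]],[L[1]],L):
    P=np.vstack(S)
    def f(x): return sdf(((P-o-x[:3])@R)@Ro.from_rotvec(x[3:]).as_matrix())
    r=least_squares(f,np.zeros(6),loss="soft_l1",f_scale=.002,x_scale=[.01]*3+[.1]*3)
    x=r.x;R2=R@Ro.from_rotvec(x[3:]).as_matrix()
    print("nom",np.round(o,4),"fit",np.round(o+x[:3],4),"yaw %.2f"%np.degrees(np.arctan2(R2[1,0],R2[0,0])),"rot off(deg)",np.round(np.degrees(x[3:]),2),"res",np.median(np.abs(f(x))))
E
python3 look.py lift; python3 st.py .5 -.11 0.065 20.4 0
```

```text
scene 2423
side 2080
nom [ 0.5134 -0.2457  0.0919] fit [ 0.5136 -0.2445  0.0928] yaw 20.61 rot off(deg) [0.41 0.09 0.19] res 0.0012563540797133933
nom [ 0.5134 -0.2457  0.0919] fit [ 0.5118 -0.2438  0.09  ] yaw 20.51 rot off(deg) [0.22 0.16 0.09] res 0.0006583096171805265
nom [ 0.5134 -0.2457  0.0919] fit [ 0.5125 -0.2434  0.0911] yaw 20.38 rot off(deg) [ 0.52  0.62 -0.05] res 0.0012261265673489518
t 5.225 tcp [ 0.5001 -0.2491  0.2086] puller(nom) [ 0.5114 -0.2439  0.0888] 20.44 tilt 0.66 F [-0.8  0.4 -3.7] w 0.0211 q [-41.5  12.9 109.4  35.4  49.  -83.4]
delta cm [  1.82 -13.02   3.89] rot [-0.007  0.009 -0.003]
```

View pics/lift.png

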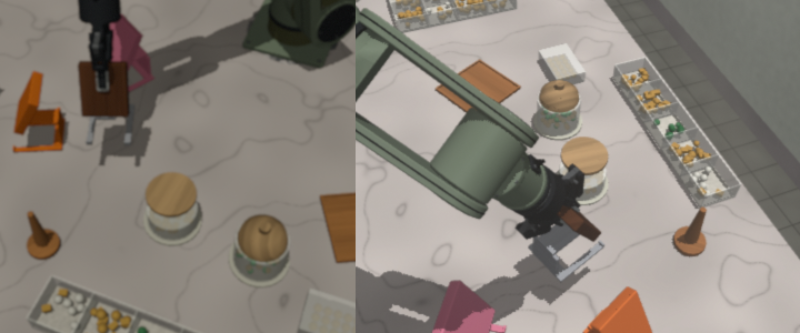

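Emit:
{"api": "move_arm", "payload": {
  "motion": [
    [[0.2, -3, 0], [0, 0, 0], 1],
    [[0.4, -3.5, 0.8], [0, 0, 0], 1],
    [[0.4, -3.5, 0.8], [0, 0, 0], 1],
    [[0.4, -2.5, 0.8], [0, 0, 0], 1],
    [[0, 0, 0], [0, 0, 0], 1]
  ]
}}

```text
clock: 5.85
tcp_pos: [0.4725, -0.1178, 0.1853]
tcp_rot: [[0.826, 0.349, 0.444], [0.296, -0.937, 0.186], [0.48, -0.022, -0.877]]
ft_force: [0.4, -0.3, -3.9]
gripper_width: 0.021
```

```bash
python3 st.py .51 -.109 0.067 20.4 0
```

```text
t 5.85 tcp [ 0.4725 -0.1178  0.1853] puller(nom) [ 0.4818 -0.1115  0.0654] 20.45 tilt 1.8 F [ 0.4 -0.3 -3.9] w 0.021 q [-29.    6.4 121.5  36.6  39.3 -75.3]
delta cm [2.24 0.48 1.05] rot [-0.019  0.022 -0.011]
```

Emit:
{"api": "move_arm", "payload": {
  "motion": [
    [[2.2, 0.5, 1.0], [-0.019, 0.022, -0.011], 1],
    [[0, 0, 0], [0, 0, 0], 1],
    [[0, 0, 0], [0, 0, 0], 1]
  ]
}}

```text
clock: 6.22
tcp_pos: [0.4959, -0.115, 0.184]
tcp_rot: [[0.814, 0.349, 0.464], [0.302, -0.937, 0.175], [0.496, -0.002, -0.868]]
ft_force: [0.8, 0.3, -2.7]
gripper_width: 0.0212
```

```bash
python3 st.py .51 -.109 0.067 20.4 0; python3 look.py pre; python3 st.py .51 -.109 0.067 20.4 0;python3 - <<'E'
from fit import *
for n in("scene_pre.npz","side_pre.npz"):
    p=load(n);P,_=pts(p,(.617,-.067),.052,.095,.107);print(n,len(P),P.mean(0))
E
```

```text
t 6.225 tcp [ 0.4959 -0.115   0.184 ] puller(nom) [ 0.508  -0.1102  0.0643] 20.41 tilt 0.3 F [ 0.8  0.3 -2.7] w 0.0212 q [-27.1   7.9 120.5  37.7  36.8 -75.1]
delta cm [ 0.29 -0.07 -0.14] rot [-0.002  0.005 -0.001]
scene 2276
side 1814
nom [ 0.508  -0.1102  0.0643] fit [ 0.5085 -0.1094  0.0647] yaw 20.50 rot off(deg) [0.05 0.09 0.09] res 0.0012205605579315212
nom [ 0.508  -0.1102  0.0643] fit [ 0.5076 -0.1097  0.0643] yaw 20.77 rot off(deg) [-0.1  -0.09  0.36] res 0.0007354244090682239
nom [ 0.508  -0.1102  0.0643] fit [ 0.508  -0.1095  0.0645] yaw 20.47 rot off(deg) [-0.01  0.25  0.06] res 0.0010406984825173317
t 6.325 tcp [ 0.4961 -0.1151  0.1844] puller(nom) [ 0.5083 -0.1104  0.0646] 20.38 tilt 0.25 F [-0.4 -0.  -3.3] w 0.0209 q [-27.1   7.8 120.5  37.7  36.8 -75.1]
delta cm [ 0.26 -0.09 -0.12] rot [-0.001  0.004 -0.001]
scene_pre.npz 1467 [ 0.62177844 -0.06567723  0.10111491]
side_pre.npz 1151 [ 0.61573327 -0.07010633  0.10115291]
```

View pics/pre.png

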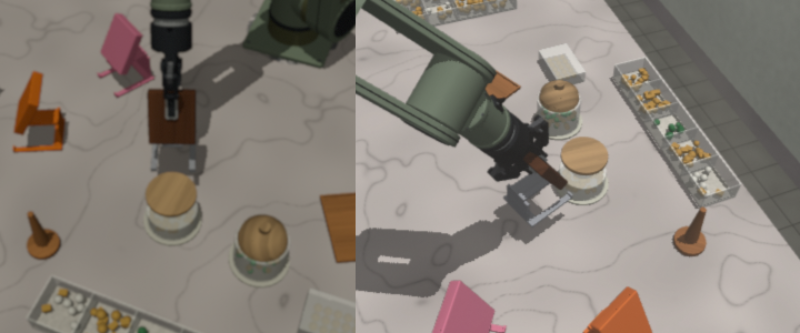

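Emit:
{"api": "move_arm", "payload": {
  "motion": [
    [[1.0, -0.1, 0.4], [0, 0.003, 0], 1],
    [[1.3, 0, 0.75], [0, 0, 0], 1],
    [[0, 0, 0], [0, 0, 0], 1]
  ]
}}

```text
clock: 6.7
tcp_pos: [0.5215, -0.1054, 0.1862]
tcp_rot: [[0.813, 0.347, 0.468], [0.3, -0.938, 0.175], [0.5, -0.001, -0.866]]
ft_force: [0.1, 0.0, -3.4]
gripper_width: 0.0209
```

```bash
python3 st.py .6183 -.0680 0.065 20.4 0
```

```text
t 6.7 tcp [ 0.5215 -0.1054  0.1862] puller(nom) [ 0.5341 -0.1006  0.0666] 20.29 tilt 0.08 F [ 0.1  0.  -3.4] w 0.0209 q [-24.3   9.3 118.3  36.9  35.9 -71.7]
delta cm [ 7.74 -0.15  4.65] rot [-0.     0.    -0.002]
```

Emit:
{"api": "move_arm", "payload": {
  "motion": [
    [[1.3, -0.1, 0.8], [0, 0, -0.002], 1],
    [[1.3, 0, 0.8], [0, 0, 0], 1],
    [[1.3, 0, 0.8], [0, 0, 0], 1],
    [[0, 0, 0], [0, 0, 0], 1]
  ]
}}

```text
clock: 7.2
tcp_pos: [0.5677, -0.0867, 0.1847]
tcp_rot: [[0.812, 0.35, 0.468], [0.302, -0.937, 0.175], [0.5, -0.001, -0.866]]
ft_force: [-0.0, -0.3, -3.3]
gripper_width: 0.0214
```

```bash
python3 st.py .6183 -.0680 0.065 20.4 0
```

```text
t 7.2 tcp [ 0.5677 -0.0867  0.1847] puller(nom) [ 0.5803 -0.0819  0.065 ] 20.46 tilt 0.04 F [-0.  -0.3 -3.3] w 0.0214 q [-19.7  12.5 114.2  34.7  34.5 -65.9]
delta cm [3.5  0.02 2.03] rot [-0.001  0.     0.001]
```

Emit:
{"api": "move_arm", "payload": {
  "motion": [
    [[1.2, 0, 0.7], [0, 0, 0], 1],
    [[1.2, 0, 0.7], [0, 0, 0], 1],
    [[1.1, 0, 0.6], [0, 0, 0], 1],
    [[0, 0, 0], [0, 0, 0], 1]
  ]
}}

```text
clock: 7.7
tcp_pos: [0.608, -0.0715, 0.1846]
tcp_rot: [[0.812, 0.35, 0.468], [0.302, -0.937, 0.176], [0.5, -0.001, -0.866]]
ft_force: [-0.2, 0.3, -3.2]
gripper_width: 0.0212
```

```bash
python3 st.py .6183 -.0680 0.065 20.4 0; python3 look.py under
python3 - <<'E'
import cv2,numpy as np
a=np.load("scene_under.npz")["frame"][200:340,220:400];b=np.load("side_under.npz")["frame"][180:320,270:450]
cv2.imwrite("pics/under2.png",np.hstack([cv2.resize(a,None,fx=2.2,fy=2.2,interpolation=2),cv2.resize(b,None,fx=2.2,fy=2.2,interpolation=2)]))
E
```

```text
t 7.7 tcp [ 0.608  -0.0715  0.1846] puller(nom) [ 0.6206 -0.0667  0.0649] 20.46 tilt 0.07 F [-0.2  0.3 -3.2] w 0.0212 q [-16.4  15.4 110.1  32.4  34.1 -60.7]
delta cm [-0.23  0.03 -0.14] rot [-0.002  0.001  0.   ]
scene 2407
side 1706
nom [ 0.6206 -0.0667  0.0649] fit [ 0.6212 -0.0658  0.0652] yaw 20.48 rot off(deg) [0.16 0.08 0.02] res 0.001193104662913936
nom [ 0.6206 -0.0667  0.0649] fit [ 0.6193 -0.0653  0.0647] yaw 20.95 rot off(deg) [ 0.17 -0.15  0.49] res 0.0007973194120438707
nom [ 0.6206 -0.0667  0.0649] fit [ 0.62   -0.0653  0.065 ] yaw 20.51 rot off(deg) [0.24 0.44 0.04] res 0.0011370755968345136
```

View pics/under2.png

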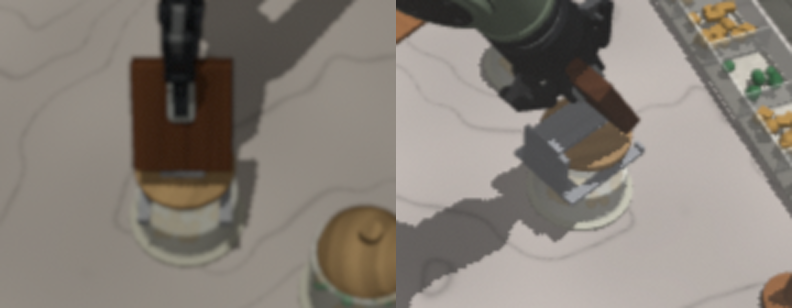

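Emit:
{"api": "move_arm", "payload": {
  "motion": [
    [[-0.2, 0.1, -0.1], [0, 0, 0], 1],
    [[0.5, 0, -0.87], [0, 0, 0], 1],
    [[0.25, 0, -0.43], [0, 0, 0], 1],
    [[0, 0, 0], [0, 0, 0], 1]
  ]
}}

```text
clock: 8.3
tcp_pos: [0.6042, -0.0741, 0.2006]
tcp_rot: [[0.813, 0.348, 0.467], [0.301, -0.937, 0.175], [0.499, -0.002, -0.867]]
ft_force: [0.3, -0.0, -2.9]
gripper_width: 0.0212
```

```bash
python3 st.py .6185 -.068 0.085 20.4 0
```

```text
t 8.3 tcp [ 0.6042 -0.0741  0.2006] puller(nom) [ 0.6166 -0.0692  0.081 ] 20.38 tilt 0.12 F [ 0.3 -0.  -2.9] w 0.0212 q [-16.8  14.1 109.2  30.8  36.2 -59. ]
delta cm [ 0.38 -0.07 -0.25] rot [-0.001  0.001 -0.001]
```

Emit:
{"api": "move_arm", "payload": {
  "motion": [
    [[0.3, -0.07, -0.15], [0, 0, 0], 1],
    [[0.25, 0, -0.43], [0, 0, 0], 1],
    [[0.25, 0, -0.43], [0, 0, 0], 1],
    [[0.25, 0, -0.43], [0, 0, 0], 1]
  ]
}}

```text
clock: 8.8
tcp_pos: [0.6043, -0.0723, 0.2168]
tcp_rot: [[0.815, 0.349, 0.462], [0.301, -0.937, 0.176], [0.495, -0.004, -0.869]]
ft_force: [0.1, 0.1, -3.7]
gripper_width: 0.0211
```

```bash
python3 st.py .6185 -.068 0.095 20.4 0
```

```text
t 8.8 tcp [ 0.6043 -0.0723  0.2168] puller(nom) [ 0.6161 -0.0674  0.0971] 20.43 tilt 0.43 F [ 0.1  0.1 -3.7] w 0.0211 q [-16.6  13.2 107.6  28.9  38.5 -56.5]
delta cm [0.   0.09 0.25] rot [-0.004  0.006 -0.002]
```

```bash
python3 look.py pull
python3 - <<'E'
import cv2,numpy as np
a=np.load("scene_pull.npz")["frame"][200:340,220:400];b=np.load("side_pull.npz")["frame"][180:320,270:450]
cv2.imwrite("pics/pull2.png",np.hstack([cv2.resize(a,None,fx=2.2,fy=2.2,interpolation=2),cv2.resize(b,None,fx=2.2,fy=2.2,interpolation=2)]))
from fit import *
for n in("scene","side"):
    W=cloud(load(f"{n}_pull.npz"));P=W[(np.hypot(W[...,0]-.618,W[...,1]+.067)<.045)]
    print(n,np.histogram(P[:,2],np.arange(.09,.13,.003)))
E
```

```text
scene 2806
side 1923
nom [ 0.6161 -0.0674  0.0971] fit [ 0.6151 -0.0679  0.1034] yaw 20.23 rot off(deg) [-0.08 -0.58 -0.19] res 0.0015828825423804772
nom [ 0.6161 -0.0674  0.0971] fit [ 0.6173 -0.0676  0.0992] yaw 21.22 rot off(deg) [-0.92 -0.87  0.79] res 0.0010403101107699757
nom [ 0.6161 -0.0674  0.0971] fit [ 0.617  -0.0671  0.1007] yaw 20.35 rot off(deg) [-0.44 -0.92 -0.07] res 0.0014442226159347496
scene (array([  0,   0,   0,   1,   0,   1, 104, 440, 179,   2,   0,   0,   0]), array([0.09 , 0.093, 0.096, 0.099, 0.102, 0.105, 0.108, 0.111, 0.114,
       0.117, 0.12 , 0.123, 0.126, 0.129]))
side (array([  0,   0,   0,   1,   0,   0,  15, 260, 229,   7,   0,   0,   0]), array([0.09 , 0.093, 0.096, 0.099, 0.102, 0.105, 0.108, 0.111, 0.114,
       0.117, 0.12 , 0.123, 0.126, 0.129]))
```

View pics/pull2.png

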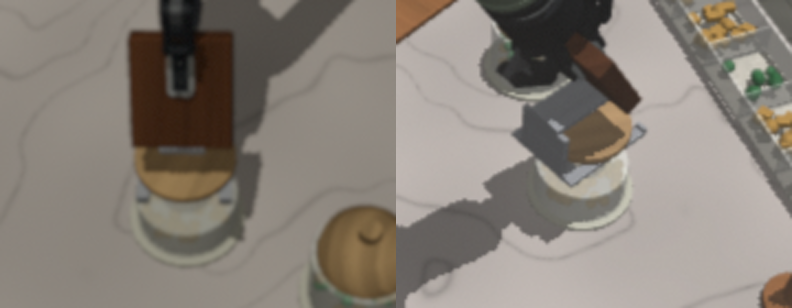

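The stopper top reads about 0.113, so it has risen 12 mm and popped free, riding on the tines. I'm continuing straight up.

Emit:
{"api": "move_arm", "payload": {
  "motion": [
    [[0.65, 0.05, -0.6], [-0.003, 0.005, -0.002], 1],
    [[0.55, 0, -0.8], [0, 0.001, 0], 1],
    [[0.55, 0, -0.8], [0, 0.001, 0], 1],
    [[0, 0, 0], [0, 0, 0], 1]
  ]
}}

```text
clock: 9.4
tcp_pos: [0.6098, -0.0716, 0.2491]
tcp_rot: [[0.809, 0.349, 0.474], [0.302, -0.937, 0.174], [0.505, 0.003, -0.863]]
ft_force: [0.5, 0.4, -4.4]
gripper_width: 0.0212
```

```bash
python3 st.py .6175 -.0675 0.155 20.4 0
```

```text
t 9.4 tcp [ 0.6098 -0.0716  0.2491] puller(nom) [ 0.6232 -0.0669  0.1295] 20.43 tilt 0.35 F [ 0.5  0.4 -4.4] w 0.0212 q [-16.3  11.7 104.8  26.9  41.6 -53.6]
delta cm [ 0.87 -0.11 -2.45] rot [ 0.002 -0.006  0.002]
```

Emit:
{"api": "move_arm", "payload": {
  "motion": [
    [[0.2, -0.1, -0.9], [0.001, -0.003, 0.001], 1],
    [[0.4, 0, -0.9], [0.001, -0.002, 0.001], 1],
    [[0.5, 0, -0.9], [0, 0, 0], 1],
    [[0, 0, 0], [0, 0, 0], 1]
  ]
}}

```text
clock: 9.9
tcp_pos: [0.6052, -0.0721, 0.2802]
tcp_rot: [[0.812, 0.348, 0.469], [0.301, -0.937, 0.174], [0.5, -0.0, -0.866]]
ft_force: [-1.5, -0.2, -5.1]
gripper_width: 0.0209
```

```bash
python3 st.py .6175 -.0675 0.155 20.4 0; python3 look.py out
python3 - <<'E'
import cv2,numpy as np
a=np.load("scene_out.npz")["frame"][180:340,220:400];b=np.load("side_out.npz")["frame"][160:320,270:450]
cv2.imwrite("pics/out2.png",np.hstack([cv2.resize(a,None,fx=2.2,fy=2.2,interpolation=2),cv2.resize(b,None,fx=2.2,fy=2.2,interpolation=2)]))
from fit import *
for n in("scene","side"):
    W=cloud(load(f"{n}_out.npz"));P=W[(np.hypot(W[...,0]-.618,W[...,1]+.067)<.045)]
    print(n,np.histogram(P[:,2],np.arange(.09,.22,.006)))
E
```

```text
t 9.9 tcp [ 0.6052 -0.0721  0.2802] puller(nom) [ 0.6179 -0.0673  0.1605] 20.38 tilt 0.02 F [-1.5 -0.2 -5.1] w 0.0209 q [-16.5   9.9 102.1  24.7  46.  -50.8]
delta cm [-0.31 -0.    0.46] rot [-0. -0. -0.]
scene 3189
side 2239
nom [ 0.6179 -0.0673  0.1605] fit [ 0.6167 -0.0674  0.1671] yaw 20.37 rot off(deg) [ 0.12 -0.63 -0.01] res 0.0014834714991812693
nom [ 0.6179 -0.0673  0.1605] fit [ 0.6177 -0.0676  0.1611] yaw 21.18 rot off(deg) [-1.14 -0.66  0.8 ] res 0.0011965679817929203
nom [ 0.6179 -0.0673  0.1605] fit [ 0.6168 -0.0663  0.167 ] yaw 20.26 rot off(deg) [ 0.04 -0.88 -0.12] res 0.0014743792973283352
scene (array([ 59,   0,   0,   0,   0,   0,   0,   0,   0,   0,   0,   1,   0,
        44, 755,   5,   0,   0,   0,   0,   0]), array([0.09 , 0.096, 0.102, 0.108, 0.114, 0.12 , 0.126, 0.132, 0.138,
       0.144, 0.15 , 0.156, 0.162, 0.168, 0.174, 0.18 , 0.186, 0.192,
       0.198, 0.204, 0.21 , 0.216]))
side (array([ 39,   1,   0,   0,   0,   0,   0,   0,   0,   0,   0,   3,   1,
        69, 497,   2,   0,   0,   0,   0,   0]), array([0.09 , 0.096, 0.102, 0.108, 0.114, 0.12 , 0.126, 0.132, 0.138,
       0.144, 0.15 , 0.156, 0.162, 0.168, 0.174, 0.18 , 0.186, 0.192,
       0.198, 0.204, 0.21 , 0.216]))
```

View pics/out2.png

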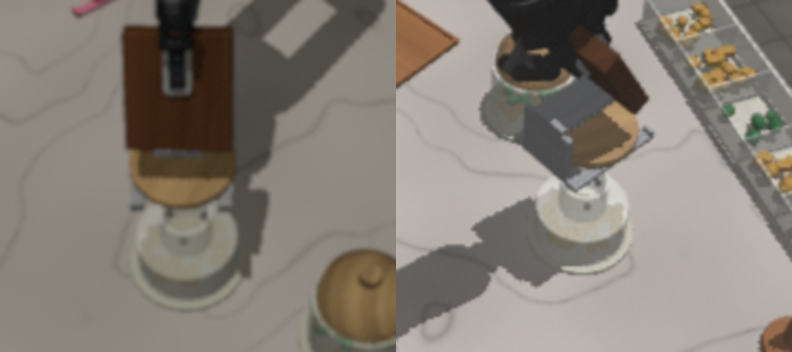

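Emit:
{"api": "move_arm", "payload": {
  "motion": [
    [[-0.3, -0.5, -0.8], [0, 0, 0], 1],
    [[-0.5, -1.2, -0.9], [0, 0, 0], 1],
    [[-0.8, -1.8, -1], [0, 0, 0], 1],
    [[-0.8, -2.2, -0.9], [0, 0, 0], 1],
    [[-0.7, -2.2, -0.7], [0, 0, 0], 1]
  ]
}}

```text
clock: 10.62
tcp_pos: [0.5256, -0.0114, 0.3008]
tcp_rot: [[0.815, 0.348, 0.463], [0.3, -0.938, 0.177], [0.496, -0.005, -0.869]]
ft_force: [0.1, -0.4, -4.1]
gripper_width: 0.0209
```

```bash
python3 st.py .49 .08 0.18 20.4 0
```

```text
t 10.625 tcp [ 0.5256 -0.0114  0.3008] puller(nom) [ 0.5375 -0.0063  0.181 ] 20.35 tilt 0.42 F [ 0.1 -0.4 -4.1] w 0.0209 q [-11.3   0.7 109.4  21.5  46.2 -43.3]
delta cm [-1.39 -9.81 -0.61] rot [-0.004  0.005 -0.003]
```

Emit:
{"api": "move_arm", "payload": {
  "motion": [
    [[-0.3, -2.2, -0.1], [-0.003, 0.004, -0.002], 1],
    [[-0.3, -2.2, -0.1], [0, 0, 0], 1],
    [[-0.2, -2.2, -0.1], [0, 0, 0], 1],
    [[-0.2, -2.2, -0.1], [0, 0, 0], 1],
    [[0, -2.2, 0], [0, 0, 0], 1]
  ]
}}

```text
clock: 11.25
tcp_pos: [0.4663, 0.094, 0.3009]
tcp_rot: [[0.813, 0.349, 0.467], [0.3, -0.937, 0.179], [0.5, -0.005, -0.866]]
ft_force: [0.2, -0.1, -5.0]
gripper_width: 0.021
```

```bash
python3 st.py .4917 .2885 0.15 20.4 0
```

```text
t 11.25 tcp [0.4663 0.094  0.3009] puller(nom) [0.4787 0.0993 0.1813] 20.44 tilt 0.29 F [ 0.2 -0.1 -5. ] w 0.021 q [  5.   -5.6 115.3  11.9  41.8 -22.3]
delta cm [  5.17 -17.33   6.69] rot [-0.005  0.    -0.002]
```

Emit:
{"api": "move_arm", "payload": {
  "motion": [
    [[0.9, -2.4, 0.5], [-0.004, 0, -0.002], 1],
    [[0.9, -2.4, 0.5], [0, 0, 0], 1],
    [[0.9, -2.4, 0.5], [0, 0, 0], 1],
    [[0.9, -2.4, 0.5], [0, 0, 0], 1],
    [[0.9, -2.2, 0.5], [0, 0, 0], 1]
  ]
}}

```text
clock: 11.88
tcp_pos: [0.4626, 0.2271, 0.3031]
tcp_rot: [[0.813, 0.35, 0.465], [0.3, -0.937, 0.179], [0.499, -0.006, -0.867]]
ft_force: [-0.5, -0.4, -2.2]
gripper_width: 0.0211
```

```bash
python3 st.py .4917 .2885 0.15 20.4 0
```

```text
t 11.875 tcp [0.4626 0.2271 0.3031] puller(nom) [0.4748 0.2324 0.1834] 20.46 tilt 0.35 F [-0.5 -0.4 -2.2] w 0.0211 q [ 26.5  -1.9 111.7  -4.2  40.5   8.5]
delta cm [ 1.37 -4.72  4.67] rot [-0.006  0.002 -0.002]
```

Emit:
{"api": "move_arm", "payload": {
  "motion": [
    [[0.8, -2, 0.8], [-0.005, 0.002, -0.002], 1],
    [[0.5, -1.5, 1], [0, 0, 0], 1],
    [[0.2, -0.8, 1], [0, 0, 0], 1],
    [[0, 0, 0], [0, 0, 0], 1],
    [[0, 0, 0], [0, 0, 0], 1]
  ]
}}

```text
clock: 12.5
tcp_pos: [0.4662, 0.2789, 0.2865]
tcp_rot: [[0.813, 0.351, 0.465], [0.302, -0.936, 0.178], [0.498, -0.004, -0.867]]
ft_force: [-0.6, -0.9, -4.5]
gripper_width: 0.0209
```

```bash
python3 st.py .4917 .2885 0.08 20.4 0; python3 look.py tray; python3 st.py .4917 .2885 0.08 20.4 0
python3 - <<'E'
import cv2,numpy as np
a=np.load("scene_tray.npz")["frame"][180:360,390:570];b=np.load("side_tray.npz")["frame"][60:240,170:350]
cv2.imwrite("pics/tray2.png",np.hstack([cv2.resize(a,None,fx=2.2,fy=2.2,interpolation=2),cv2.resize(b,None,fx=2.2,fy=2.2,interpolation=2)]))
from bench import bot,cams,spotter
from fit import *
s=bot.sense();o,yw,R=puller_from(s["tcp_pos"],s["tcp_rot"])
for n in("scene","side"):
    W=cloud(load(f"{n}_tray.npz"));Q=(W-o)@R
    P=Q[(np.abs(Q[...,2]-.0175)<.005)&(np.hypot(Q[...,0],Q[...,1])<.06)]
    print(n,len(P),P.min(0),P.max(0),np.median(P[:,2]))
E
```

```text
t 12.5 tcp [0.4662 0.2789 0.2865] puller(nom) [0.4784 0.2841 0.1668] 20.55 tilt 0.27 F [-0.6 -0.9 -4.5] w 0.0209 q [ 33.    1.8 110.5  -9.6  38.8  18.5]
delta cm [-3.14  0.03  8.21] rot [-0.005  0.002  0.   ]
scene 3626
side 1799
nom [0.4784 0.2841 0.1668] fit [0.4778 0.2843 0.1733] yaw 20.69 rot off(deg) [-0.09 -0.92  0.14] res 0.0015158940716464694
nom [0.4784 0.2841 0.1668] fit [0.4789 0.2832 0.1689] yaw 20.81 rot off(deg) [-1.19 -0.98  0.25] res 0.0016015001871935303
nom [0.4784 0.2841 0.1668] fit [0.4779 0.2843 0.1734] yaw 20.53 rot off(deg) [-0.17 -0.98 -0.01] res 0.0016267440866974932
t 12.6 tcp [0.4664 0.2788 0.2866] puller(nom) [0.4787 0.284  0.1669] 20.53 tilt 0.26 F [ 0.6  0.7 -4.3] w 0.0212 q [ 33.    1.8 110.5  -9.6  38.7  18.5]
delta cm [-3.16  0.02  8.21] rot [-0.005  0.002 -0.   ]
scene 1025 [-0.05398356 -0.04716727  0.01250779] [0.04941907 0.04821147 0.02199095] 0.015435411868906984
side 594 [-0.05921406 -0.04755495  0.01253423] [0.04537597 0.032056   0.02027801] 0.015735748952779946
```

View pics/tray2.png

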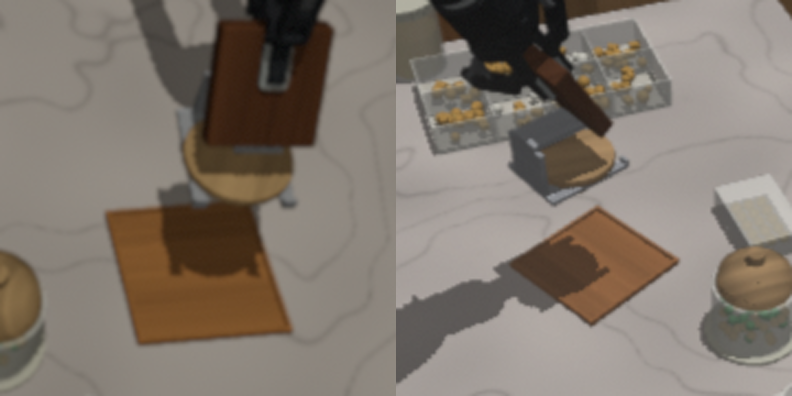

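Emit:
{"api": "move_arm", "payload": {
  "motion": [
    [[-0.6, 0, 1.4], [-0.005, 0.002, 0], 1],
    [[-0.8, 0, 1.8], [0, 0, 0], 1],
    [[-0.8, 0, 1.8], [0, 0, 0], 1],
    [[-0.8, 0, 1.8], [0, 0, 0], 1],
    [[0, 0, 0], [0, 0, 0], 1]
  ]
}}

```text
clock: 13.22
tcp_pos: [0.4756, 0.2795, 0.2136]
tcp_rot: [[0.811, 0.344, 0.473], [0.296, -0.939, 0.174], [0.504, -0.001, -0.863]]
ft_force: [-1.4, -0.2, -3.6]
gripper_width: 0.0211
```

```bash
python3 st.py .4917 .2885 0.05 20.4 0
```

```text
t 13.225 tcp [0.4756 0.2795 0.2136] puller(nom) [0.4888 0.2844 0.094 ] 20.11 tilt 0.29 F [-1.4 -0.2 -3.6] w 0.0211 q [ 32.7   6.6 117.  -13.7  27.4  23.2]
delta cm [-1.81 -0.28  4.03] rot [ 0.002 -0.005 -0.005]
```

Emit:
{"api": "move_arm", "payload": {
  "motion": [
    [[-0.6, -0.1, 1.4], [0.001, -0.003, -0.003], 1],
    [[-0.6, -0.1, 1.3], [0.001, -0.002, -0.002], 1],
    [[-0.5, 0, 1], [0, 0, 0], 1],
    [[0, 0, 0], [0, 0, 0], 1]
  ]
}}

```text
clock: 13.72
tcp_pos: [0.48, 0.2832, 0.1726]
tcp_rot: [[0.81, 0.349, 0.471], [0.301, -0.937, 0.176], [0.503, -0.001, -0.864]]
ft_force: [-0.1, -0.4, -4.4]
gripper_width: 0.0212
```

```bash
python3 st.py .4917 .2885 0.04 20.4 0; python3 look.py low
python3 - <<'E'
from fit import *
for n in("scene","side"):
    W=cloud(load(f"{n}_low.npz"));P=W[(np.hypot(W[...,0]-.4917,W[...,1]-.2885)<.06)&(W[...,2]>.04)&(W[...,2]<.08)]
    print(n,len(P),np.histogram(P[:,2],np.arange(.04,.08,.004)))
E
```

```text
t 13.725 tcp [0.48   0.2832 0.1726] puller(nom) [0.493  0.2882 0.053 ] 20.4 tilt 0.21 F [-0.1 -0.4 -4.4] w 0.0212 q [ 32.7  10.1 119.9 -17.1  21.2  26.7]
delta cm [-0.71 -0.09  1.08] rot [-0.001 -0.003 -0.001]
scene 2955
side 1417
nom [0.493  0.2882 0.053 ] fit [0.4919 0.2883 0.0591] yaw 20.45 rot off(deg) [-0.19 -0.69  0.05] res 0.0015760097117995678
nom [0.493  0.2882 0.053 ] fit [0.4937 0.2878 0.0553] yaw 20.89 rot off(deg) [-1.18 -0.71  0.49] res 0.0014627447844922509
nom [0.493  0.2882 0.053 ] fit [0.4927 0.2884 0.0588] yaw 20.47 rot off(deg) [-0.38 -0.96  0.07] res 0.001679199324486881
scene 1090 (array([  0,   0,   1,  23, 103,  80, 358, 499,  23]), array([0.04 , 0.044, 0.048, 0.052, 0.056, 0.06 , 0.064, 0.068, 0.072,
       0.076]))
side 660 (array([  0,   0,   0,  16,  59,  49, 118, 361,  54]), array([0.04 , 0.044, 0.048, 0.052, 0.056, 0.06 , 0.064, 0.068, 0.072,
       0.076]))
```

Emit:
{"api": "move_arm", "payload": {
  "motion": [
    [[-0.35, 0, 0.45], [0, -0.003, 0], 1],
    [[-0.25, 0, 0.43], [0, 0, 0], 1],
    [[0, 0, 0], [0, 0, 0], 1]
  ]
}}

```text
clock: 14.2
tcp_pos: [0.4804, 0.2839, 0.1638]
tcp_rot: [[0.81, 0.349, 0.472], [0.3, -0.937, 0.178], [0.505, -0.002, -0.863]]
ft_force: [-0.4, -0.1, -4.3]
gripper_width: 0.0212
```

```bash
python3 st.py .4917 .2885 0.035 20.4 0
```

```text
t 14.2 tcp [0.4804 0.2839 0.1638] puller(nom) [0.4935 0.289  0.0442] 20.41 tilt 0.32 F [-0.4 -0.1 -4.3] w 0.0212 q [ 32.7  10.9 120.6 -18.2  19.7  27.9]
delta cm [-0.57 -0.04  0.72] rot [-0.002 -0.005 -0.001]
```

Emit:
{"api": "move_arm", "payload": {
  "motion": [
    [[-0.3, 0, 0.35], [-0.002, -0.005, 0], 1],
    [[-0.15, 0, 0.26], [0, 0, 0], 1],
    [[-0.1, 0, 0.2], [0, 0, 0], 1],
    [[0, 0, 0], [0, 0, 0], 1]
  ]
}}

```text
clock: 14.7
tcp_pos: [0.4801, 0.284, 0.1539]
tcp_rot: [[0.811, 0.348, 0.47], [0.301, -0.937, 0.175], [0.501, -0.001, -0.865]]
ft_force: [0.2, 0.5, -2.9]
gripper_width: 0.021
```

```bash
python3 st.py .4917 .2885 0.035 20.4 0
```

```text
t 14.7 tcp [0.4801 0.284  0.1539] puller(nom) [0.4929 0.2888 0.0342] 20.37 tilt 0.09 F [ 0.2  0.5 -2.9] w 0.021 q [ 32.8  11.7 121.2 -19.6  18.6  29.5]
delta cm [-0.05 -0.02 -0.12] rot [-0.    -0.001 -0.001]
```

Emit:
{"api": "move_arm", "payload": {
  "motion": [
    [[-0.15, 0, 0.26], [0, 0, 0], 1],
    [[-0.25, 0, 0.43], [0, 0, 0], 1],
    [[-0.3, 0, 0.5], [0, 0, 0], 1],
    [[0, 0, 0], [0, 0, 0], 1]
  ]
}}

```text
clock: 15.2
tcp_pos: [0.4802, 0.2841, 0.1394]
tcp_rot: [[0.811, 0.348, 0.47], [0.301, -0.937, 0.175], [0.502, -0.001, -0.865]]
ft_force: [-0.1, 0.0, -4.2]
gripper_width: 0.0212
```

```bash
python3 st.py .4917 .2885 0.019 20.4 0;  python3 look.py down
python3 - <<'E'
import cv2,numpy as np
a=np.load("scene_down.npz")["frame"][180:360,390:570];b=np.load("side_down.npz")["frame"][60:240,170:350]
cv2.imwrite("pics/down2.png",np.hstack([cv2.resize(a,None,fx=2.2,fy=2.2,interpolation=2),cv2.resize(b,None,fx=2.2,fy=2.2,interpolation=2)]))
from fit import *
for n in("scene","side"):
    W=cloud(load(f"{n}_down.npz"));P=W[(np.hypot(W[...,0]-.4917,W[...,1]-.2885)<.05)&(W[...,2]>.01)&(W[...,2]<.07)]
    k=P[np.abs(P[:,2]-.051)<.008]; A=np.c_[k[:,:2]-[.49,.288],np.ones(len(k))];c=np.linalg.lstsq(A,k[:,2],rcond=None)[0]
    print(n,len(k),"slope,z",c,k[:,:2].min(0),k[:,:2].max(0))
E
```

```text
t 15.2 tcp [0.4802 0.2841 0.1394] puller(nom) [0.493  0.2889 0.0197] 20.37 tilt 0.13 F [-0.1  0.  -4.2] w 0.0212 q [ 32.8  13.  122.3 -22.4  16.3  32.4]
delta cm [-0.14 -0.01  0.  ] rot [-0.    -0.002 -0.001]
scene 2490
side 1301
nom [0.493  0.2889 0.0197] fit [0.4935 0.29   0.0198] yaw 20.66 rot off(deg) [0.13 0.09 0.29] res 0.0011800963766598633
nom [0.493  0.2889 0.0197] fit [0.4926 0.2897 0.0202] yaw 21.08 rot off(deg) [-0.22 -0.34  0.71] res 0.0010608495380026728
nom [0.493  0.2889 0.0197] fit [0.493  0.29   0.0202] yaw 20.64 rot off(deg) [0.08 0.14 0.27] res 0.0011958510360911487
scene 692 slope,z [-0.02641188  0.00234998  0.05124569] [0.46849948 0.24176379] [0.54131278 0.33690501]
side 388 slope,z [-0.00658244  0.0304068   0.05187863] [0.45537011 0.23975448] [0.53760746 0.30232481]
```

View pics/down2.png

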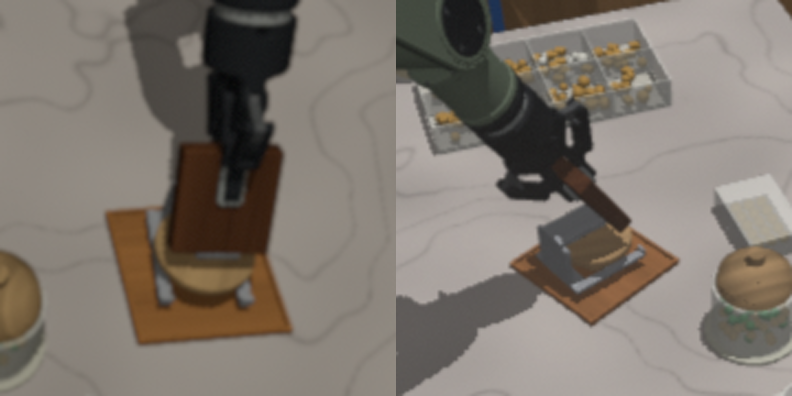

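Emit:
{"api": "move_arm", "payload": {
  "motion": [
    [[-0.8, 0, -0.45], [0, -0.002, 0], 1],
    [[-1.1, 0, -0.65], [0, 0, 0], 1],
    [[-1.1, 0, -0.65], [0, 0, 0], 1],
    [[0, 0, 0], [0, 0, 0], 1]
  ]
}}

```text
clock: 15.8
tcp_pos: [0.445, 0.271, 0.1403]
tcp_rot: [[0.812, 0.348, 0.469], [0.301, -0.937, 0.175], [0.501, -0.001, -0.865]]
ft_force: [0.2, -0.5, -3.0]
gripper_width: 0.0213
```

```bash
python3 st.py .38 .2468 0.0195 20.4 0
```

```text
t 15.8 tcp [0.445  0.271  0.1403] puller(nom) [0.4578 0.2758 0.0207] 20.37 tilt 0.09 F [ 0.2 -0.5 -3. ] w 0.0213 q [ 34.   10.  126.4 -25.6  15.7  36.7]
delta cm [-7.23  0.   -4.05] rot [-0.001 -0.001 -0.001]
```

Emit:
{"api": "move_arm", "payload": {
  "motion": [
    [[-1.2, 0, -0.65], [0, 0, 0], 1],
    [[-1.2, 0, -0.65], [0, 0, 0], 1],
    [[-1.2, 0, -0.65], [0, 0, 0], 1],
    [[0, 0, 0], [0, 0, 0], 1]
  ]
}}

```text
clock: 16.3
tcp_pos: [0.4037, 0.2556, 0.1392]
tcp_rot: [[0.811, 0.348, 0.47], [0.301, -0.937, 0.176], [0.501, -0.001, -0.865]]
ft_force: [0.1, 0.3, -3.3]
gripper_width: 0.0209
```

```bash
python3 st.py .36 .24 0.0195 20.4 0
```

```text
t 16.3 tcp [0.4037 0.2556 0.1392] puller(nom) [0.4165 0.2606 0.0196] 20.38 tilt 0.13 F [ 0.1  0.3 -3.3] w 0.0209 q [ 35.8   6.6 131.2 -30.6  15.   43.1]
delta cm [-5.19 -0.06 -3.  ] rot [-0.001 -0.002 -0.001]
```

Emit:
{"api": "move_arm", "payload": {
  "motion": [
    [[-1.2, 0, -0.65], [0, 0, 0], 1],
    [[-1.2, 0, -0.65], [0, 0, 0], 1],
    [[-1.2, 0, -0.7], [0, 0, 0], 1],
    [[-1.2, 0, -0.7], [0, 0, 0], 1],
    [[0, 0, 0], [0, 0, 0], 1]
  ]
}}

```text
clock: 16.92
tcp_pos: [0.3516, 0.2372, 0.1397]
tcp_rot: [[0.809, 0.349, 0.472], [0.3, -0.937, 0.179], [0.505, -0.004, -0.863]]
ft_force: [-0.1, 1.7, -3.6]
gripper_width: 0.0208
```

```bash
python3 st.py .355 .238 0.0015 20.4 0; python3 look.py back;python3 - <<'E'
import cv2,numpy as np
a=np.load("scene_back.npz")["frame"][120:360,390:570];b=np.load("side_back.npz")["frame"][60:300,110:350]
cv2.imwrite("pics/back2.png",np.hstack([cv2.resize(a,None,fx=1.8,fy=1.8,interpolation=2),cv2.resize(b,None,fx=1.8,fy=1.8,interpolation=2)]))
E
```

```text
t 16.925 tcp [0.3516 0.2372 0.1397] puller(nom) [0.3648 0.2425 0.0201] 20.43 tilt 0.4 F [-0.1  1.7 -3.6] w 0.0208 q [ 38.9   1.9 136.7 -36.7  15.2  52. ]
delta cm [-1.8   0.05  1.09] rot [-0.003 -0.006 -0.001]
scene 2359
side 1375
nom [0.3648 0.2425 0.0201] fit [0.3653 0.2436 0.0205] yaw 20.47 rot off(deg) [-0.04  0.01  0.04] res 0.0012642586213712868
nom [0.3648 0.2425 0.0201] fit [0.3649 0.2437 0.0207] yaw 20.83 rot off(deg) [-0.19 -0.25  0.4 ] res 0.0009344466925488779
nom [0.3648 0.2425 0.0201] fit [0.365  0.2436 0.0208] yaw 20.50 rot off(deg) [-0.16  0.04  0.07] res 0.0011573308060876322
```

View pics/back2.png

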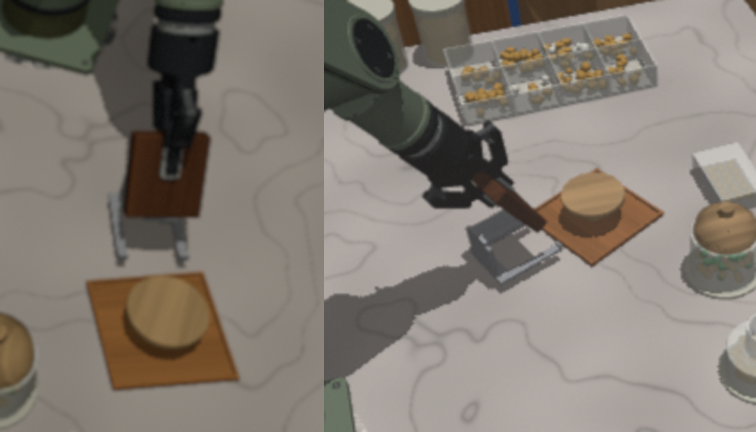

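The stopper stands in the tray at about (168,312) in the left image. The fork tips at (122,255) and (182,255) are clear of the tray edge. I'm backing off slightly and lowering.

Emit:
{"api": "move_arm", "payload": {
  "motion": [
    [[-0.8, 0, -0.4], [-0.002, -0.004, 0], 1],
    [[-0.4, 0, 0.6], [0, -0.001, 0], 1],
    [[-0.35, 0, 0.5], [0, -0.001, 0], 1],
    [[0, 0, 0], [0, 0, 0], 1]
  ]
}}

```text
clock: 17.52
tcp_pos: [0.3438, 0.235, 0.1265]
tcp_rot: [[0.812, 0.347, 0.47], [0.299, -0.938, 0.177], [0.502, -0.003, -0.865]]
ft_force: [1.0, 0.9, -2.5]
gripper_width: 0.0211
```

```bash
python3 st.py .356 .239 0.0015 20.4 0
```

```text
t 17.525 tcp [0.3438 0.235  0.1265] puller(nom) [0.3566 0.2402 0.0068] 20.31 tilt 0.23 F [ 1.   0.9 -2.5] w 0.0211 q [ 39.6   2.9 138.5 -44.1  13.6  60.3]
delta cm [-0.32  0.05  0.42] rot [-0.002 -0.002 -0.003]
```

Emit:
{"api": "move_arm", "payload": {
  "motion": [
    [[-0.15, 0, 0.26], [-0.002, -0.002, -0.002], 1],
    [[-0.1, 0, 0.17], [0, 0, 0], 1],
    [[0, 0, 0], [0, 0, 0], 1]
  ]
}}

```text
clock: 17.9
tcp_pos: [0.3442, 0.2354, 0.1217]
tcp_rot: [[0.812, 0.348, 0.469], [0.301, -0.938, 0.175], [0.501, -0.001, -0.865]]
ft_force: [-0.8, -0.2, -2.9]
gripper_width: 0.0209
```

```bash
python3 st.py .356 .239 0.0015 20.4 0
```

```text
t 17.9 tcp [0.3442 0.2354 0.1217] puller(nom) [0.3569 0.2403 0.002 ] 20.36 tilt 0.09 F [-0.8 -0.2 -2.9] w 0.0209 q [ 39.7   3.6 138.9 -47.3  13.   63.5]
delta cm [-0.13  0.08 -0.01] rot [-0.    -0.001 -0.001]
```

Emit:
{"api": "move_arm", "payload": {
  "motion": [
    [[-0.05, 0, 0.09], [0, 0, 0], 1],
    [[0, 0, 0], [0, 0, 0], 1]
  ]
}}

```text
clock: 18.15
tcp_pos: [0.3446, 0.2357, 0.1214]
tcp_rot: [[0.811, 0.348, 0.471], [0.3, -0.938, 0.176], [0.503, -0.001, -0.865]]
ft_force: [-1.7, -0.8, -1.1]
gripper_width: 0.021
```

```bash
python3 st.py .356 .239 0.0015 20.4 0
```

```text
t 18.15 tcp [0.3446 0.2357 0.1214] puller(nom) [0.3575 0.2407 0.0018] 20.35 tilt 0.19 F [-1.7 -0.8 -1.1] w 0.021 q [ 39.7   3.7 138.9 -48.1  12.9  64.3]
delta cm [-0.15  0.09 -0.06] rot [-0.001 -0.003 -0.001]
```

Emit:
{"api": "move_arm", "payload": {
  "motion": [
    [[0, 0, 0], [0, 0, 0], 0.7],
    [[0, 0, 0], [0, 0, 0], 0.6],
    [[0, 0, 0], [0, 0, 0], 0.45],
    [[0, 0, 0], [0, 0, 0], 0.4]
  ]
}}

```text
clock: 18.65
tcp_pos: [0.3459, 0.2372, 0.1228]
tcp_rot: [[0.809, 0.349, 0.473], [0.299, -0.937, 0.179], [0.506, -0.003, -0.863]]
ft_force: [-0.6, -0.1, -0.1]
gripper_width: 0.0511
```

```bash
python3 st.py .3575 .2407 0.0015 20.4 0.1
```

```text
t 18.65 tcp [0.3459 0.2372 0.1228] puller(nom) [0.3591 0.2425 0.0032] 20.41 tilt 0.44 F [-0.6 -0.1 -0.1] w 0.0511 q [ 39.7   3.6 138.8 -48.1  12.8  64.3]
delta cm [-0.13  0.04 -9.93] rot [-0.003 -0.007 -0.002]
```

Emit:
{"api": "move_arm", "payload": {
  "motion": [
    [[0, 0, -1], [0, 0, 0], 0.3],
    [[0, 0, -1.5], [0, 0, 0], 0.2],
    [[0, 0, -2], [0, 0, 0], 0.2],
    [[0, 0, 0], [0, 0, 0], 0.2]
  ]
}}

```text
clock: 19.15
tcp_pos: [0.3241, 0.229, 0.1623]
tcp_rot: [[0.809, 0.349, 0.472], [0.299, -0.937, 0.179], [0.505, -0.004, -0.863]]
ft_force: [-0.0, 0.0, 0.4]
gripper_width: 0.0685
```

```bash
python3 st.py .3575 .2407 0.0015 20.4 0.1
```

```text
t 19.15 tcp [0.3241 0.229  0.1623] puller(nom) [0.3373 0.2344 0.0427] 20.41 tilt 0.4 F [-0.   0.   0.4] w 0.0685 q [ 41.4  -3.2 136.9 -30.9  20.3  47.8]
delta cm [-0.13  0.05 -5.35] rot [-0.003 -0.006 -0.002]
```

Emit:
{"api": "move_arm", "payload": {
  "motion": [
    [[0, 0, -2], [0, 0, 0], 0.2],
    [[0, 0, -3], [0, 0, 0], 0.2],
    [[0, 0, -3], [0, 0, 0], 0.2],
    [[0, 0, -2], [0, 0, 0], 0.2],
    [[0, 0, 0], [0, 0, 0], 0.2]
  ]
}}

```text
clock: 19.77
tcp_pos: [0.2769, 0.2103, 0.2481]
tcp_rot: [[0.811, 0.347, 0.471], [0.3, -0.938, 0.174], [0.502, -0.0, -0.865]]
ft_force: [-0.9, 0.7, 0.4]
gripper_width: 0.068
```

```bash
cat > fin.py <<'E'
from fit import *
from bench import bot,cams
s=bot.sense();print(s["clock"],s["tcp_pos"],s["ft_force"],np.round(s["dq"],1))
L=[];ims=[]
for n in("scene","side"):
    p=cams.snapshot(n);np.savez(f"{n}_fin.npz",**p);ims.append(p["frame"])
    P,C=pts(p,(.357,.24),.10,.01,.165);C=C.astype(int)
    k=sdf((P-[.357,.2415,.0015])@Rz(20.4))<.012;L.append(P[k])
    P,_=pts(p,(.492,.289),.07,.046,.058);h=cv2.convexHull((P[:,:2]*1e4).astype(np.float32))[:,0]/1e4
    c=least_squares(lambda x:np.hypot(h[:,0]-x[0],h[:,1]-x[1])-x[2],[.49,.289,.048],loss="soft_l1",f_scale=.002).x
    A=np.c_[P[:,:2]-P[:,:2].mean(0),np.ones(len(P))];print(n,"stopper",len(P),c,"plane",np.linalg.lstsq(A,P[:,2],rcond=None)[0])
    P,_=pts(p,(.617,.1),.075,.05,.2);print("dome",P.mean(0),P[:,2].max())
    P,_=pts(p,(.765,-.28),.07,.01,.2);print("cone",P.mean(0),P.max(0),P.min(0))
    P,_=pts(p,(.71,.27),.09,.03,.2);print("box",cv2.minAreaRect((P[:,:2]*1000).astype(np.float32)))
x,m=fitpuller(L,[.357,.2415,.356,.0015]);print("puller",x,np.degrees(x[2]),m)
cv2.imwrite("pics/fin.png",cv2.resize(np.hstack(ims),(800,300)))
E
python3 fin.py
```

```text
19.775 [0.27694294 0.21034232 0.24808027] [-0.88073411  0.65316611  0.38700507] [-0.4  1.3  1.3 -0.4 -0.3  0.5]
scene stopper 1416 [0.4932567  0.28942119 0.04823243] plane [-0.00499365  0.00167052  0.05109992]
dome [0.65247298 0.11903873 0.09839142] 0.12918885652511325
cone [ 0.76744841 -0.26998572  0.03865845] [ 0.79598926 -0.24283858  0.12488893] [ 0.731088   -0.30646669  0.01011977]
box ((712.6530151367188, 283.5888671875), (82.29243469238281, 120.82490539550781), 1.13719642162323)
side stopper 719 [0.48992051 0.28788952 0.04843937] plane [0.00372751 0.00897358 0.05131171]
dome [0.62665331 0.09688381 0.09180076] 0.1302698433641838
cone [ 0.75561501 -0.28054962  0.03958777] [ 0.79285285 -0.24297182  0.12330561] [ 0.72953293 -0.30792707  0.01010922]
box ((709.4715576171875, 282.71875), (82.10065460205078, 123.85426330566406), 0.4337539076805115)
puller [0.35762122 0.242036   0.36062387 0.0020024 ] 20.66222586250203 0.0012249284103159454
```

View pics/fin.png

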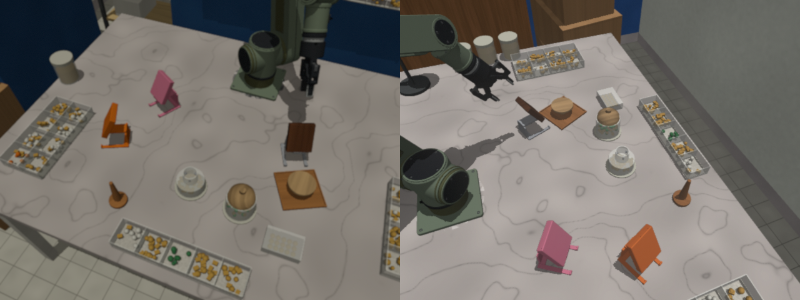

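```bash
python3 -c "
from bench import bot
print(bot.job_done())"
```

```text
the job is handed in; nothing more can be done
None
```

The job is done and handed in at about 20 s on the robot's clock. I took the steel puller by its wooden grip, slid the fork under the stopper's rim and pulled straight up until the stopper popped out. I carried it over on the fork, set it upright in the tray, drew the fork back over the wall and put the puller down on the counter on its fork.

What the last camera checks, taken just before hand-in, showed:
- **Stopper:** it stands level, within about 2 mm of the tray's centre. Its top reads 51 mm above the counter; upright on the tray floor it would be 50 mm, and the cameras read about 1 mm high.
- **Puller:** it stands flat on its fork, with about 15 mm or more between the fork tips and the tray.
- **Bystanders:** the ring cone and bead box are unmoved to within 1–2 mm. The domed jar, which is fixed, still has its lid at the same height. The pink and orange pullers were not touched.
- **Arm:** the gripper was open, well above everything and touching nothing.

While the stopper rode on the fork, the camera fits of the puller disagreed with the arm's own reading by up to 6 mm in height. I put this down to stopper points mixing into the fit, because the two agreed again once the fork had been lowered clear of the stopper. The fork also strayed about 6 mm forward partway through the pull, before the plug was out of the mouth. I corrected it, and the force readings stayed at about 5 N or less.

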